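Vent the vacuum carving cradle at the violin maker's bench

TASK

The violin plate on the carving cradle is held down by vacuum. Vent it at the grey control console: pull the red knob straight up as far as it goes, to its detent, leave it out for a moment, then push it fully home again and let go. Leave the black and yellow knobs as they are.

Things in the scene. Friction and masses are not known exactly. Their poses are not given: they have to be found in the camera images.
- red_knob (a joint): Travel of the red pull knob in m: 0 home (pushed in, as it starts), 0.030 fully out at its detent, against a stop. It slides straight up. Moving it either way takes 5 to 7 N; friction holds it wherever it is left, at the detent too.
- red_grip (a point): Centre of the red knob's head, moving with it: round, 32 mm across, 24 mm high (12 above, 12 below), on an upright 10 mm stem. Home: 100 mm above the bench, 34 above its aluminium plate (collar 22 across, 8 high). Stands with a black and a yellow knob, in any order, in a row 90 mm apart on the grey console (110 x 300 x 60 mm high). z up, y along the row, x across it, away from the robot, where the sides are free.
- black_grip (a point): Centre of the head of the black knob (the vacuum throttle) on the same console, shaped like the red one. It stays wherever it is left (5 N of friction); it starts anywhere from pushed in (100 mm above the bench) to 30 mm further up. To be left alone.
- yellow_grip (a point): Centre of the head of the yellow knob (the lamp dimmer) on the same console, shaped like the red one. It stays wherever it is left (5 N of friction); it starts anywhere from pushed in (100 mm above the bench) to 30 mm further up. To be left alone.

How it is judged:
On the way, in this order (a step that is already met when the one before it is completed fails the run):
1. the red knob is pulled out to its detent and stays out for a moment (value of joint red_knob above 0.022 m), for 0.3 s.
2. the red knob is pushed home again (value of joint red_knob below 0.006 m), for 0.2 s.
At the end, for the whole second after the job is handed in: The red knob is home (within 6 mm of fully in), after having been pulled out to its detent (at least 22 mm out for 0.3 s); the black and yellow knobs are within 10 mm of where they started (value of joint red_knob below 0.006 m and distance of each of black_grip, yellow_grip from where it was at the start of the episode below 0.01 m); the robot touches nothing.
It fails at once if the black knob is shifted by more than 10 mm (distance of black_grip from where it was at the start of the episode above 0.01 m).
It fails at once if the yellow knob is shifted by more than 10 mm (distance of yellow_grip from where it was at the start of the episode above 0.01 m).
It also fails if it takes over 32 s, if anything falls off the work surface, if the arm or the gripper's body presses on something with over 40 N, if the wrist force passes 120 N, or if a joint passes its speed limit or range.

ROBOT

A 6-joint arm with a two-finger parallel gripper is mounted at the origin on the work surface. World frame = base frame: x ahead of the robot, y to its left, z up, the work surface at z = 0. Lengths are in m, angles in rad, forces in N, time in s.
With the tool pointing down it reaches from about 0.25 to 0.775 m from the base axis. Payload 4 kg.
Tool frame: the origin (TCP) lies midway between the tips of the shut fingers; the grasp point (between the pads) lies 19 mm behind it; z points along the fingers, x is the direction in which the jaws open and shut, and the axes are right-handed (so a half turn about z gives the same grasp; the last joint's range is limited). The gripper opens to 94 mm and grips with 3 to 60 N. Pads are 16 mm wide; open, the fingers measure 119 mm over their backs; the gripper's body (75 mm by 177 mm) begins 78 mm behind the grasp point.
Start: joints at [-1.265, 0.087, 1.371, -0, 1.684, -0.103], TCP at [0.219, -0.505, 0.206] pointing down, gripper open.
Joint ranges: [-3.1, 3.1], [-0.76, 2.03], [0.27, 2.55], [-1.08, 4.22], [0.17, 2.65], [-2.57, 2.57]. Speed limits (rad/s): [2.79, 2.79, 3.14, 3.14, 3.14, 3.14].

INTERFACE

Orientations are given as [roll, pitch, yaw] about the fixed x, y, z axes, in that order (R = Rz(yaw) Ry(pitch) Rx(roll)).
In Python, from bench import robot, eyes, close_job gives the robot as it stands.
- The arm moves only by the shell command python3 -m jog 'ROWS'. ROWS is JSON, a list of rows, each a list of 3 entries, a list of its own where there are three numbers: the turn, a rotation vector about the tool's x, y, z in degrees, then the shift along the tool's x, y, z in mm, then the closure, from -1 (fully open) to 1 (shut). In form: [[[wx, wy, wz], [x, y, z], claw], ...]. A call has 1 to 5 rows; each row is the pose to reach, as a shift and turn from the pose commanded when the call began, along the tool's axes at that moment; what a row does not reach only later rows make up. A row lasts 1/10 s, in which the tool goes at most 50 mm and 8.59 degrees, less where a joint would pass 70% of its speed; a pose out of reach is approached as far as the arm can. A call with a gripper value outside its range is refused whole. The fingers move at their own pace and stop on an object; the grip force is fixed at half the most. Time passes only in rows, so rows that repeat a pose let the fingers close. It gives the time, the measured TCP pose, the force and the opening at its end, in the units of the state.
- robot.get_obs(): the state, without advancing time (a new reading comes with each control period).
- eyes.snapshot(name): name is "scene" or "side" or "wrist"; returns (picture, depth): 384x512x3 uint8, red, green, blue; 384x512 float32, m along the optical axis (not along the pixel's ray), 0 where there is no reading.
- eyes.camera_params(name): a dict with "mtx" (3x3 intrinsics, pixels), "world_to_cam" (4x4, takes a point from world to camera coordinates). Camera axes: x right, y up, looking along -z (the intrinsics and any distortion apply to the point x, -y, -z); pixel columns grow to the right and rows downward; lengths in m; the calibration is good to about 2 mm. The wrist camera is an equidistant fisheye: a pixel r from the principal point sees the ray r / f radians off the axis. A picture is of the moment at which its call begins: read the wrist's pose just before it. camera_params takes no time and is no camera call; for the wrist camera it gives the pose at the moment of the call.
- close_job(): hands the job in, once; it reports no verdict.
The state is a dict: "time": time; "joint_positions": joint angles; "qvel": joint speeds; "joint_torque": joint torques, N m; "tool_pos": TCP position; "ee_rot": TCP orientation; "wrist_force": force on the tool from outside, world axes, zero at the start; "wrist_torque": the same for the moment, N m; "width": finger opening in m.
Only numpy, scipy, OpenCV 4.12 (cv2) and the standard library are available. Lean on these libraries where they do the work, as an engineer would, in place of code of your own. Each camera call takes 0.05 s, during which the arm holds its last target. There are 200 camera calls.

## Working session

There is one attempt and no reset: what is moved stays moved. The work goes in short steps, Python scripts to look and compute and a shell command to move; the robot and the scene stay as the last step left them, time stands still between calls to the robot, and variables do not carry over. Pictures are saved under pics/ and viewed, about 8 in all and at most 12, crops included, and the job is handed in when it is done.

```bash
mkdir -p pics
python3 - <<'E'
from bench import robot, eyes
import cv2,numpy as np
o=robot.get_obs(); print({k:np.round(v,3) for k,v in o.items()})
ims=[]
for n in("scene","side"):
    p=eyes.camera_params(n);print(n,p)
    im,d=eyes.snapshot(n);np.savez(f"pics/{n}.npz",im=im,d=d)
    cv2.imwrite(f"pics/{n}.png",im[...,::-1])
E
```

```text
{'time': np.float64(0.0), 'joint_positions': array([-1.265,  0.088,  1.372, -0.   ,  1.684, -0.103]), 'qvel': array([ 0.002, -0.002,  0.001, -0.   ,  0.   ,  0.   ]), 'joint_torque': array([ 1.0000e-03, -3.4018e+01, -3.0243e+01,  7.2000e-02,  3.3000e-02,
       -0.0000e+00]), 'tool_pos': array([ 0.218, -0.504,  0.204]), 'ee_rot': array([-3.141e+00,  2.000e-03, -1.162e+00]), 'wrist_force': array([-0.244, -0.114,  0.199]), 'wrist_torque': array([-0.024,  0.026, -0.   ]), 'width': np.float64(0.094)}
scene {'mtx': array([[375.53106018,   0.        , 257.70708072],
       [  0.        , 375.53106018, 195.07664363],
       [  0.        ,   0.        ,   1.        ]]), 'world_to_cam': array([[-0.03998331,  0.99905114, -0.01726738, -0.03759714],
       [-0.79140979, -0.02111421,  0.61092121,  0.35700696],
       [ 0.60997695,  0.03809223,  0.79150307, -1.18945954],
       [ 0.        ,  0.        ,  0.        ,  1.        ]])}
side {'mtx': array([[460.05774739,   0.        , 259.38726801],
       [  0.        , 460.05774739, 188.92443622],
       [  0.        ,   0.        ,   1.        ]]), 'world_to_cam': array([[-0.9978922 , -0.06247158, -0.01756324,  0.58939292],
       [ 0.02135178, -0.57165822,  0.82021399, -0.10836922],
       [-0.06128023,  0.81811013,  0.57178716, -1.05558424],
       [ 0.        ,  0.        ,  0.        ,  1.        ]])}
```

View pics/scene.png

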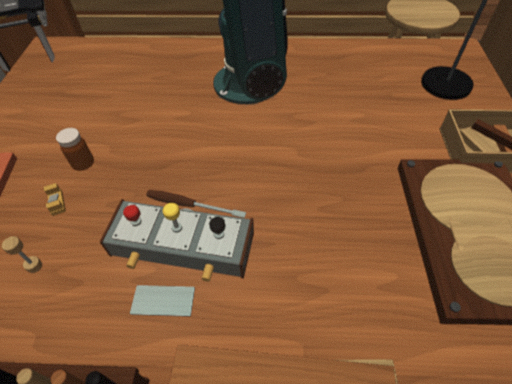

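View pics/side.png

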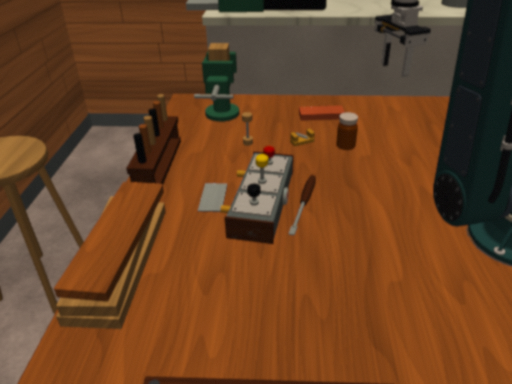

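Scene view: the red head is at about (132,213), yellow at (172,211) and raised, black at (218,226). Side view: red (269,152), yellow (262,160), black (254,190). Next I triangulate these, with the depth image as a check.

```bash
cat > h.py <<'E'
import numpy as np
from bench import robot, eyes
def ray(p,uv):
    K=p["mtx"];T=p["world_to_cam"];R=T[:3,:3]
    d=np.array([(uv[0]-K[0,2])/K[0,0],-(uv[1]-K[1,2])/K[1,1],-1])
    return -R.T@T[:3,3],R.T@d
def tri(rays):
    A=0;b=0
    for c,d in rays:
        d=d/np.linalg.norm(d);P=np.eye(3)-np.outer(d,d);A=A+P;b=b+P@c
    x=np.linalg.solve(A,b)
    return x,[np.linalg.norm(np.cross(x-c,d/np.linalg.norm(d))) for c,d in rays]
E
python3 - <<'E'
from h import *
import cv2
px={"red":((132,213),(269,152)),"yellow":((172,211),(262,160)),"black":((218,226),(254,190))}
P={n:eyes.camera_params(n) for n in("scene","side")};D={n:np.load(f"pics/{n}.npz") for n in P}
for k,v in px.items():
    rs=[]
    for n,(u,w) in zip(P,v):
        im=D[n]["im"].astype(int);s=np.s_[w-16:w+17,u-16:u+17];r,g,b=np.moveaxis(im[s],2,0)
        m={"red":(r>110)&(g<50)&(b<60),"yellow":(r>150)&(g>130)&(b<110),"black":(r<45)&(g<45)&(b<45)}[k].astype(np.uint8)
        nl,L,st,ce=cv2.connectedComponentsWithStats(m);i=1+np.argmax(st[1:,4]);c=ce[i]+[u-16,w-16]
        z=np.median(D[n]["d"][s][L==i]);o,d=ray(P[n],c);rs.append((o,d))
        print(k,n,c.round(1),st[i],"surf",(o+d*z).round(4))
    print(k,tri(rs))
# top-of-console edge direction from scene depth: points at plate height
d=D["scene"]["d"];p=P["scene"];pts=[]
for w in range(190,290):
    for u in range(90,265):
        if d[w,u]>0:
            o,r=ray(p,(u,w));x=o+r*d[w,u]
            if .05<x[2]<.075: pts.append(x[:2])
pts=np.float32(pts)*1000;print(cv2.minAreaRect(pts),len(pts))
a=cv2.imread("pics/scene.png")[180:290,90:270];b=cv2.imread("pics/side.png")[130:250,210:330]
cv2.imwrite("pics/crop.png",np.hstack([cv2.resize(a,(480,300),interpolation=2),cv2.resize(b,(300,300),interpolation=2)]))
E
```

```text
red scene [130.5 211.2] [  8   9  14  12 122] surf [ 0.5821 -0.1932  0.1099]
red side [268.5 148.5] [10 10 12  6 62] surf [ 0.5771 -0.1892  0.1117]
red (array([ 0.57834997, -0.19562155,  0.10674986]), [np.float64(0.0014390020546284131), np.float64(0.0014390020546284057)])
yellow scene [169.9 209.1] [  6   8  17  13 167] surf [ 0.5937 -0.1054  0.1368]
yellow side [260.8 157.4] [ 9 11 12  6 58] surf [ 0.5912 -0.1005  0.1381]
yellow (array([ 0.59175423, -0.10639255,  0.13439449]), [np.float64(0.00022466304306714658), np.float64(0.00022466304306708432)])
black scene [217.  224.9] [  8   7  14  16 163] surf [ 0.6104 -0.0152  0.1111]
black side [253.5 190.2] [ 10  11  12  13 122] surf [ 0.6023 -0.0059  0.1089]
black (array([ 0.60352506, -0.0171157 ,  0.10079141]), [np.float64(0.00021402903402715335), np.float64(0.0002140290340272184)])
((589.7237548828125, -106.268310546875), (301.1798095703125, 117.84473419189453), 81.7754898071289) 5907
```

View pics/crop.png

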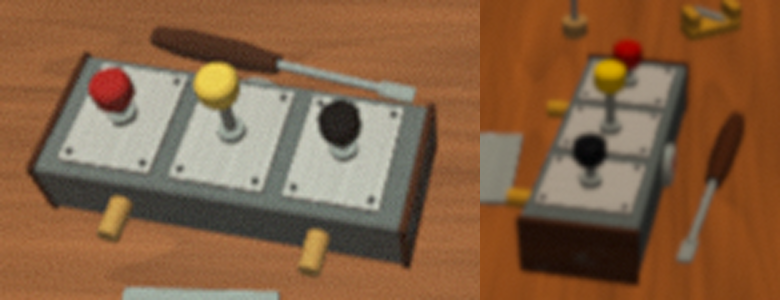

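The red head is at about (0.578, -0.195, 0.10) and the row is turned about 8°. I'll move above it with the jaws opening across the row.

```bash
cat >> h.py <<'E'
from scipy.spatial.transform import Rotation as Ro
def to(pos,yawdeg):
    o=robot.get_obs();R=Ro.from_euler("xyz",o["ee_rot"])
    G=Ro.from_euler("xyz",[180,0,yawdeg],degrees=True)
    print("t",round(float(o["time"]),2),"pos",o["tool_pos"].round(4),"yaw",np.degrees(o["ee_rot"]).round(1),"F",o["wrist_force"].round(1),"w",round(float(o["width"]),4),
      "\n turn",np.degrees((R.inv()*G).as_rotvec()).round(1),"shift",(R.inv().apply(np.array(pos)-o["tool_pos"])*1000).round(1))
E
python3 -m jog '[[[0,0,-58.6],[-142,-453,0],-1],[[0,0,-58.6],[-142,-453,0],-1],[[0,0,-58.6],[-142,-453,0],-1],[[0,0,-58.6],[-142,-453,0],-1],[[0,0,-58.6],[-142,-453,0],-1]]'
python3 -c "
from h import *
to([.578,-.195,.2],-8)"
```

```text
time: 0.6
tool_pos: [0.4088, -0.3396, 0.205]
ee_rot: [-3.141, 0.001, -0.406]
wrist_force: [0.5, -1.0, -0.3]
width: 0.0939
t 0.6 pos [ 0.4088 -0.3396  0.205 ] yaw [-180.     0.   -23.3] F [ 0.5 -1.  -0.3] w 0.0939 
 turn [ -0.    0.  -15.3] shift [  98.3 -199.7    4.9]
```

```bash
python3 -m jog '[[[0,0,-15],[92,-188,0],-1],[[0,0,-15],[92,-188,0],-1],[[0,0,-15],[92,-188,0],-1],[[0,0,-15],[92,-188,0],-1],[[0,0,-15],[92,-188,0],-1]]' >/dev/null; python3 -m jog '[[[0,0,0],[0,0,0],-1],[[0,0,0],[0,0,0],-1]]'
python3 - <<'E'
from h import *
import cv2
to([.578,-.195,.18],-8)
p=eyes.camera_params("wrist");im,d=eyes.snapshot("wrist");np.savez("pics/w1.npz",im=im,d=d,**p)
print(p);cv2.imwrite("pics/w1.png",im[...,::-1])
E
```

```text
time: 1.3
tool_pos: [0.5666, -0.2065, 0.205]
ee_rot: [3.141, 0.001, -0.151]
wrist_force: [-0.1, 0.0, -0.3]
width: 0.0939
t 1.3 pos [ 0.5666 -0.2065  0.205 ] yaw [ 1.8e+02  1.0e-01 -8.6e+00] F [-0.1  0.  -0.3] w 0.0939 
 turn [ 0.   0.1 -0.6] shift [  9.6 -13.1  25. ]
{'mtx': array([[297.31863964,   0.        , 262.33746918],
       [  0.        , 297.31863964, 195.54281237],
       [  0.        ,   0.        ,   1.        ]]), 'world_to_cam': array([[ 9.88658463e-01, -1.50180758e-01, -4.28164504e-04,
        -5.92058224e-01],
       [ 1.44291245e-01,  9.50669966e-01, -2.74602716e-01,
         1.41091051e-01],
       [ 4.16470871e-02,  2.71426519e-01,  9.61557676e-01,
        -3.59158840e-01],
       [ 0.00000000e+00,  0.00000000e+00,  0.00000000e+00,
         1.00000000e+00]])}
```

View pics/w1.png

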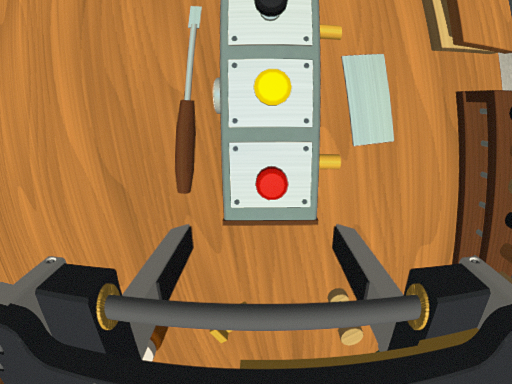

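The wrist view shows the red head centred at about (272,184), yellow at (272,87), and the console square to the jaws. I'll work out the position from the fisheye rays.

```bash
cat >> h.py <<'E'
def fray(p,uv):
    K=p["mtx"];T=p["world_to_cam"];R=T[:3,:3]
    q=np.array([uv[0]-K[0,2],uv[1]-K[1,2]])/K[0,0];a=np.hypot(*q);s=np.sinc(a/np.pi)
    return -R.T@T[:3,3],R.T@np.array([q[0]*s,-q[1]*s,-np.cos(a)])
E
python3 - <<'E'
from h import *
import cv2
w=np.load("pics/w1.npz")
im=w["im"].astype(int);r,g,b=np.moveaxis(im,2,0)
m=((r>110)&(g<60)&(b<60)).astype(np.uint8);m[:150]=0;m[215:]=0;m[:,:240]=0;m[:,300:]=0
M=cv2.moments(m);c=(M["m10"]/M["m00"],M["m01"]/M["m00"]);print("c",c,cv2.boundingRect(m))
f=fray(w,c);s=eyes.camera_params("scene");q=eyes.camera_params("side")
for z in(.1,.106,.112): print(z,(f[0]+f[1]*(z-f[0][2])/f[1][2]).round(4))
print(tri([f,ray(s,(130.5,211.2)),ray(q,(268.5,148.5))]))
u,v=map(round,c);d=w["d"][v-3:v+4,u-3:u+4];d=np.median(d);R=w["world_to_cam"][:3,:3];print("surf",f[0]+f[1]*d/np.dot(f[1],-R[2]))
to([.578,-.195,.081],-8)
E
```

```text
c (271.2597402597403, 183.45844155844156) (256, 169, 32, 31)
0.1 [ 0.5782 -0.1948  0.1   ]
0.106 [ 0.5782 -0.1933  0.106 ]
0.112 [ 0.5782 -0.1919  0.112 ]
(array([ 0.57848248, -0.19409519,  0.10759652]), [np.float64(0.0011524304717152468), np.float64(0.0016759579473975288), np.float64(0.0016892577074750824)])
surf [ 0.57824092 -0.19194964  0.1116636 ]
t 1.35 pos [ 0.5663 -0.207   0.2053] yaw [180.    0.   -8.7] F [-0.3 -0.   0.4] w 0.094 
 turn [ 0.   0.  -0.7] shift [  9.8 -13.7 124.3]
```

```bash
python3 -m jog '[[[0,0,-0.7],[9.6,-15.5,20],-1],[[0,0,-0.7],[9.6,-15.5,50],-1],[[0,0,-0.7],[9.6,-15.5,80],-1],[[0,0,-0.7],[9.6,-15.5,100],-1],[[0,0,-0.7],[9.6,-15.5,100],-1]]'
python3 -m jog '[[[0,0,0],[0,0,10],-1],[[0,0,0],[0,0,17],-1],[[0,0,0],[0,0,24],-1],[[0,0,0],[0,0,24],-1],[[0,0,0],[0,0,24],-1]]'
python3 - <<'E'
from h import *
import cv2
to([.578,-.193,.081],-8)
im,d=eyes.snapshot("wrist");cv2.imwrite("pics/w2.png",im[...,::-1])
E
```

```text
time: 1.85
tool_pos: [0.5757, -0.1926, 0.1016]
ee_rot: [-3.14, 0.008, -0.141]
wrist_force: [-0.8, 0.1, -0.6]
width: 0.0935
time: 2.35
tool_pos: [0.5794, -0.192, 0.0818]
ee_rot: [3.141, -0.0, -0.138]
wrist_force: [0.1, 0.1, -0.6]
width: 0.094
t 2.35 pos [ 0.5794 -0.192   0.0818] yaw [180.   -0.   -7.9] F [ 0.1  0.1 -0.6] w 0.094 
 turn [ 0.  -0.   0.1] shift [-1.2  1.2  0.8]
```

View pics/w2.png

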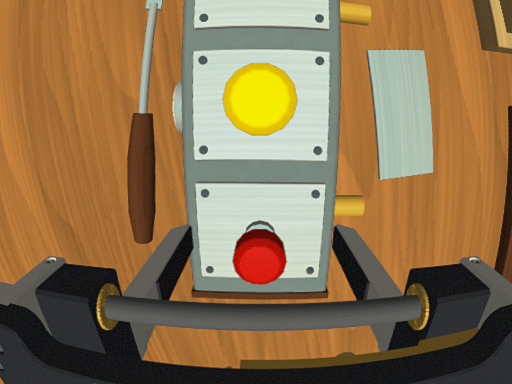

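The red head, at (260,257), is midway between the fingers and nothing is touching. Now I close on it.

```bash
python3 -m jog '[[[0,0,0],[-1,1,0],1],[[0,0,0],[-1,1,0],1],[[0,0,0],[-1,1,0],1],[[0,0,0],[-1,1,0],1],[[0,0,0],[-1,1,0],1]]'
python3 -m jog '[[[0,0,0],[0,0,0],1],[[0,0,0],[0,0,0],1],[[0,0,0],[0,0,0],1],[[0,0,0],[0,0,0],1],[[0,0,0],[0,0,0],1]]'
```

```text
time: 2.9
tool_pos: [0.5781, -0.1928, 0.0815]
ee_rot: [3.141, -0.0, -0.138]
wrist_force: [0.3, -0.3, -0.7]
width: 0.0572
time: 3.4
tool_pos: [0.5773, -0.1927, 0.0814]
ee_rot: [3.142, 0.002, -0.138]
wrist_force: [-2.9, 1.1, 1.5]
width: 0.0313
```

Gripped at 31 mm. Now a slow pull up.

```bash
python3 -m jog '[[[0,0,0],[0,0,0],1],[[0,0,0],[0,0,-3],1],[[0,0,0],[0,0,-7],1],[[0,0,0],[0,0,-11],1],[[0,0,0],[0,0,-15],1]]'
python3 -m jog '[[[0,0,0],[0,0,-4],1],[[0,0,0],[0,0,-8],1],[[0,0,0],[0,0,-12],1],[[0,0,0],[0,0,-15],1],[[0,0,0],[0,0,-15],1]]'
python3 -m jog '[[[0,0,0],[0,0,0],1],[[0,0,0],[0,0,0],1],[[0,0,0],[0,0,0],1],[[0,0,0],[0,0,0],1],[[0,0,0],[0,0,0],1]]'
python3 - <<'E'
from h import *
import cv2
a=[]
for n in("wrist","side"):
    im,d=eyes.snapshot(n);a.append(im)
b=cv2.resize(a[1][110:230,200:360],(512,384),interpolation=2)
cv2.imwrite("pics/w3.png",cv2.resize(np.hstack([a[0],b])[...,::-1],(800,300)))
E
```

```text
time: 3.9
tool_pos: [0.5773, -0.1927, 0.0958]
ee_rot: [-3.141, 0.002, -0.138]
wrist_force: [-2.4, 0.8, -4.7]
width: 0.031
time: 4.4
tool_pos: [0.5774, -0.1927, 0.1115]
ee_rot: [-3.142, 0.002, -0.138]
wrist_force: [-5.2, -0.0, -4.1]
width: 0.031
time: 4.9
tool_pos: [0.5774, -0.1927, 0.1115]
ee_rot: [-3.142, 0.002, -0.138]
wrist_force: [-5.6, -0.3, -4.9]
width: 0.0307
```

View pics/w3.png

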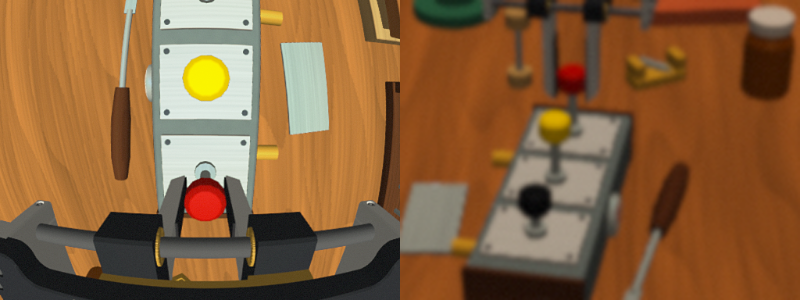

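The knob head is up with the jaws and the stem shows (red at (205,197) left, (572,78) right). I'll nudge it against the stop to confirm, then push it home.

```bash
python3 -m jog '[[[0,0,0],[0,0,-2],1],[[0,0,0],[0,0,-2],1],[[0,0,0],[0,0,-2],1]]'
python3 -m jog '[[[0,0,0],[0,0,2],1],[[0,0,0],[0,0,6],1],[[0,0,0],[0,0,10],1],[[0,0,0],[0,0,14],1],[[0,0,0],[0,0,18],1]]'
python3 -m jog '[[[0,0,0],[0,0,4],1],[[0,0,0],[0,0,8],1],[[0,0,0],[0,0,11],1],[[0,0,0],[0,0,14],1],[[0,0,0],[0,0,14],1]]'
python3 -m jog '[[[0,0,0],[0,0,1],1],[[0,0,0],[0,0,1],1],[[0,0,0],[0,0,1],1]]'
```

```text
time: 5.3
tool_pos: [0.5773, -0.1926, 0.1116]
ee_rot: [-3.141, 0.003, -0.138]
wrist_force: [-2.3, -1.1, -15.3]
width: 0.0309
time: 5.8
tool_pos: [0.5775, -0.1927, 0.1001]
ee_rot: [3.141, -0.001, -0.138]
wrist_force: [-11.8, 1.8, 3.9]
width: 0.0311
time: 6.3
tool_pos: [0.5775, -0.1927, 0.0854]
ee_rot: [3.141, -0.0, -0.138]
wrist_force: [-10.4, 1.4, 2.1]
width: 0.0309
time: 6.6
tool_pos: [0.5775, -0.1927, 0.0848]
ee_rot: [3.141, -0.0, -0.138]
wrist_force: [-11.3, 2.7, 3.5]
width: 0.0309
```

The stop was confirmed (force rose to 15 N, no motion, 30 mm travel). About 3.4 mm remains to home.

```bash
python3 -m jog '[[[0,0,0],[0,0,2],1],[[0,0,0],[0,0,4],1],[[0,0,0],[0,0,4],1],[[0,0,0],[0,0,4],1]]'
python3 -m jog '[[[0,0,0],[0,0,1.5],1],[[0,0,0],[0,0,1.5],1],[[0,0,0],[0,0,1.5],1]]'
```

```text
time: 7.0
tool_pos: [0.5775, -0.1927, 0.0813]
ee_rot: [3.141, -0.0, -0.138]
wrist_force: [-11.7, 1.6, 5.2]
width: 0.0308
time: 7.3
tool_pos: [0.5775, -0.1927, 0.0813]
ee_rot: [3.141, -0.001, -0.138]
wrist_force: [-14.4, 2.5, 10.7]
width: 0.031
```

Home stop reached: 0.0813, with force rising. I'll ease off, open, wait, and go straight up.

```bash
python3 -m jog '[[[0,0,0],[0,0,-1],1],[[0,0,0],[0,0,-1],-1],[[0,0,0],[0,0,-1],-1],[[0,0,0],[0,0,-1],-1],[[0,0,0],[0,0,-1],-1]]'
python3 -m jog '[[[0,0,0],[0,0,0],-1],[[0,0,0],[0,0,0],-1],[[0,0,0],[0,0,0],-1],[[0,0,0],[0,0,0],-1],[[0,0,0],[0,0,0],-1]]'
python3 -m jog '[[[0,0,0],[0,0,-15],-1],[[0,0,0],[0,0,-40],-1],[[0,0,0],[0,0,-75],-1],[[0,0,0],[0,0,-110],-1],[[0,0,0],[0,0,-110],-1]]'
python3 -m jog '[[[0,0,0],[0,0,0],-1],[[0,0,0],[0,0,0],-1],[[0,0,0],[0,0,0],-1]]'
python3 - <<'E'
from h import *
import cv2
p=eyes.camera_params("wrist");im,d=eyes.snapshot("wrist");np.savez("pics/w4.npz",im=im,d=d,**p)
R=p["world_to_cam"][:3,:3]
r,g,b=np.moveaxis(im.astype(int),2,0)
for n,m in(("red",(r>110)&(g<60)&(b<60)),("yellow",(r>180)&(g>160)&(b<80))):
    nl,L,st,ce=cv2.connectedComponentsWithStats(m.astype(np.uint8));i=1+np.argmax(st[1:,4]);c=ce[i];f=fray(p,c);z=np.median(d[L==i])
    print(n,c,"top",(f[0]+f[1]*z/np.dot(f[1],-R[2])).round(4))
s,ds=eyes.snapshot("scene")
cv2.imwrite("pics/w5.png",np.hstack([cv2.resize(im,(400,300)),cv2.resize(s[180:290,90:240],(400,300))])[...,::-1])
E
```

```text
time: 7.8
tool_pos: [0.5801, -0.1932, 0.0782]
ee_rot: [3.141, -0.006, -0.138]
wrist_force: [0.2, 0.9, 0.2]
width: 0.0593
time: 8.3
tool_pos: [0.578, -0.1928, 0.0758]
ee_rot: [-3.142, 0.0, -0.138]
wrist_force: [0.0, -0.5, 0.5]
width: 0.094
time: 8.8
tool_pos: [0.5811, -0.1941, 0.1945]
ee_rot: [3.138, -0.013, -0.138]
wrist_force: [-0.1, -0.3, 0.9]
width: 0.094
time: 9.1
tool_pos: [0.5771, -0.1924, 0.1839]
ee_rot: [-3.141, 0.004, -0.138]
wrist_force: [0.8, 0.5, 0.3]
width: 0.0941
red [262.74035088 205.64795322] top [ 0.5785 -0.1917  0.111 ]
yellow [263.76645265 104.07945425] top [ 0.5913 -0.1048  0.1378]
```

View pics/w5.png

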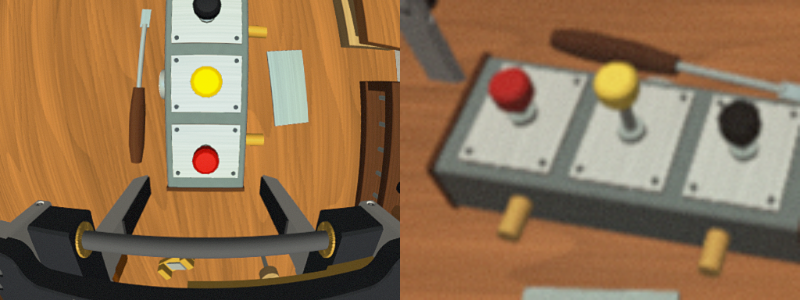

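The red head is back home with its top at 0.111 (0.112 before). Yellow reads 0.138, against 0.137 to 0.138 before, and black looks unchanged. The gripper is clear of everything, so I'll hand in.

```bash
python3 -c "
from bench import close_job
print(close_job())"
```

```text
the job is handed in; nothing more can be done
None
```

The red knob was pulled up 30 mm to its detent, held there for about 0.5 s, then pushed fully home and released. I handed the job in at about 9 s of the 32 s allowed.

- **At the detent:** a further 2 mm pull raised the force to about 15 N with no motion.
- **Back home:** the tool returned to the height where it first gripped (0.0813 m against 0.0814 m). A further push raised the vertical force to about 11 N with no motion.
- **After backing off:**
  - The top of the red head measured 0.111 m, against 0.112 m at the start.
  - The top of the yellow head measured 0.138 m, the same as before to within a millimetre or so.
  - The black knob looked unchanged in the pictures, but I did not measure it again.
  - The gripper was open, about 70 mm above the red knob, and touching nothing.

While I was pushing the knob home, a sideways force of 10–14 N built up on the grip. It disappeared when the jaws opened. No check failed. The hand-in gave no verdict.

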